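# Release the ratchet clamp and slide the glued specimen box out

## Task

The glue on the clear specimen box in the bar clamp has set. Without gripping or lifting anything, press down the ribbed release paddle on the clamp's sliding jaw and, keeping it down, push that jaw back along its bar all the way to the foot at the far end. Then push the freed box, flat on the desk, out through the open side of the clamp, away from the bar, until it is completely past the ends of both jaws, leaving the jaw back and the other things undisturbed.

Things in the scene. Friction and masses are not known exactly. Their poses are not given: they have to be found in the camera images.
- bar_clamp: Grey ratchet bar clamp lying flat, fixed on the desk. Origin on the desk (z = 0) under the middle of the bar, in the plane of the fixed jaw's face; z up. Its x runs along the bar from the fixed jaw to the far foot, the way the jaw opens. Both jaw arms reach to its +y side (the open side) and end at y = 112 mm. Bar 20 mm wide, x -22 to 256 mm, top at z = 20 mm plus saw teeth 3.5 mm high.
- fixed_jaw_end (a point): Middle of the fixed jaw arm's free end, on the clamp's open side, 15 mm above the desk, at clamp x = -12, y = 112 mm. The arm is 18 mm thick, 27 mm high; its foot at the bar is 46 mm wide, 30 mm high.
- far_foot (a point): Top centre of the foot at the bar's far end, the sliding jaw's back stop: clamp x 244 to 266 mm, 50 mm wide, 30 mm high. A large upright screen stands to the clamp's left, running from about x = 0.5, y = 0.35 m to x = 0.8, y = 0.05 m of the robot's frame: swing the arm past it close to the robot.
- sliding_jaw (a joint): Travel of the sliding jaw along clamp +x, m: 0.003 to 0.010 at the start (clamped), 0.0595 against the far foot. A ratchet nose stops it moving back (+) until the paddle is down; then it slides with 1.5 N friction. Letting the paddle up locks it again. Its carriage on the bar is 34 mm wide, 26 mm high and runs 78 mm back from the front of its arm (clamp x = 106 mm + travel).
- sliding_jaw_end (a point): Middle of the sliding jaw arm's free end, on the clamp's open side, 15 mm above the desk; rides with the jaw. The arm is 20 mm thick, 26 mm high. A spring pad 46 mm wide stands up to 17 mm out of its front and presses the box with a few newtons.
- release_paddle (a joint): Angle of the release paddle, rad: near 0 up (rest), 0.26 fully down (stop); the ratchet is free from about 0.15. A dark ribbed steel rocker, 24 mm wide, 42 mm long, on top of the sliding jaw above the bar. At rest it slopes up from its pin (z = 29 mm) to its front end (z = 46 mm); fully down it is nearly level, top at z = 31 to 34 mm. Pressed straight down it needs 2 to 6 N; springs up when let go.
- paddle_top (a point): Point on the ribs of the paddle's front half, on its top and centre line, 30 mm in front of the hinge pin and 20 mm in front of the thumb rest; rides with jaw and paddle, and sinks about 8 mm when the paddle is fully down.
- thumb_rest (a point): Point on the front face of the thumb rest, an upright grey plate on the sliding jaw above the back end of the paddle, 34 mm wide, from z = 36 to 63 mm, facing clamp -x; the point is at z = 56 mm on its centre line. It is rigid with the jaw: a finger that holds the paddle down can push the jaw back by it.
- glued_box: Clear lidded specimen box with small round samples, lid fixed, about 0.14 kg (varies), flat on the desk between the jaws. Origin: centre of its underside. 76 mm along its own x (a small lip makes it 83 on its -x side, which faces away from the bar), 100 mm along its own y (along the bar), 30 mm high. 45 to 55 mm of free desk lie between it and the bar.
- marker_pen: Bystander: marker pen, 126 mm long, 14 mm high, lying beside the bar on its right, the side away from the box. Origin at its middle. Leave alone.
- vial_0: Bystander: small glass vial with a black cap, 23 mm across, 58 mm tall, standing a little beyond the free end of the sliding jaw's arm. Origin at the centre of its underside. Leave alone.
- tweezers_0: Bystander: steel tweezers, 123 mm long, lying behind the far foot. Origin at the middle. Leave alone.
- puck_0: Bystander: black mounted sample, a disc 30 mm across and 18 mm high, on the desk behind the sliding jaw's arm, clear of its travel. Leave alone.
- puck_1: Bystander: brown mounted sample, a disc 25 mm across and 20 mm high, near the black one. Leave alone.
- petri_0: Bystander: clear petri dish, 58 mm across, 14 mm high, on the desk near the mounted samples. Leave alone.
- wash_bottle: Bystander: white bottle with a red cap, 63 mm across, 151 mm tall, standing by itself well to the left. Leave alone.

How it is judged:
On the way, in this order (a step that is already met when the one before it is completed fails the run):
1. the release paddle is pressed down while the jaw still stands in the clamped half of its travel (value of joint release_paddle above 0.14 rad and value of joint sliding_jaw below 0.03 m), for 0.1 s.
2. the sliding jaw has been pushed all the way back to the far foot (value of joint sliding_jaw above 0.054 m), for 0.1 s.
3. the box has been pushed out past the ends of both jaws (y of glued_box in the frame of bar_clamp above 0.15 m), for 0.2 s.
At the end, for the whole second after the job is handed in: The sliding jaw stands within 8 mm of its back stop, the box lies flat and at rest on the desk with its whole body past the ends of the jaws (its centre more than 150 mm from the bar's centre line on the open side), and nothing else has been disturbed (value of joint sliding_jaw above 0.052 m and y of glued_box in the frame of bar_clamp above 0.15 m and height (world z) of glued_box below 0.005 m and angle between glued_box's own z axis and vertical below 0.05 rad and linear speed of glued_box below 0.01 m/s and velocity of joint sliding_jaw below 0.01 m/s); the robot touches nothing.
It fails at once if the specimen box is lifted or tipped (height (world z) of glued_box above 0.012 m or angle between glued_box's own z axis and vertical above 0.25 rad).
It fails at once if the specimen box is dragged out while the clamp is still closed (distance of glued_box from where it was at the start of the episode above 0.025 m and value of joint sliding_jaw below 0.042 m).
It fails at once if a bystander is moved (distance of any of marker_pen, vial_0, tweezers_0, puck_0, puck_1, petri_0, wash_bottle from where it was at the start of the episode above 0.02 m).
It also fails if it takes over 48 s, if anything falls off the work surface, if the arm or the gripper's body presses on something with over 40 N, if the wrist force passes 120 N, or if a joint passes its speed limit or range.

## Robot

A 6-joint arm with a two-finger parallel gripper is mounted at the origin on a cart in front of the work surface, level with it; the furniture and walls round the work are solid. World frame = base frame: x ahead of the robot, y to its left, z up, the work surface at z = 0. Lengths are in m, angles in rad, forces in N, time in s.
With the tool pointing down it reaches from about 0.25 to 0.725 m from the base axis. Payload 4 kg.
Tool frame: the origin (TCP) lies at the very end of the fingers, on their centre line; the grasp point (between the pads) lies bot.grasp_offset behind it (bot.grasp_offset is the distance from the TCP to the grasp point, in m); z points along the fingers, y is the line along which they close (so a half turn about z gives the same grasp; the last joint's range is limited). The gripper opens to 85 mm and grips with 20 to 120 N. Pads are 22 mm wide; open, the fingers measure 114 mm over their backs; the gripper's body (76 mm by 85 mm) begins 54 mm behind the grasp point. The pads swing forward as they close: fully open they stand 13 mm farther back than shut.
Start: joints at [1.295, 0.241, 0.005, 1.335, 0, 1.571], TCP at [0.136, 0.481, 0.231] pointing down, gripper open.
Joint ranges: [-2.72, 2.72], [-1.05, 1.87], [-1.09, 1.28], [-1.99, 2.15], [-1.42, 1.44], [-3.14, 3.14]. Speed limits (rad/s): [2.79, 2.79, 3.14, 3.14, 3.14, 3.14].

## Interface

Orientations are given as a 3x3 rotation matrix whose columns are the frame's x, y, z axes.
In Python, from cell import bot, eyes, ticket gives the robot as it stands.
- The arm moves only by the tool step_arm, never from a script. Its argument "deltas" is one flat list of numbers, 7 for each row, row after row: the shift along the tool's x, y, z in cm, then the turn, a rotation vector about the tool's x, y, z in rad, then the finger opening in cm, from 0 to 8.54. In form: [tx, ty, tz, wx, wy, wz, hand, tx, ty, tz, wx, wy, wz, hand, ...]. A call has 1 to 10 rows; each row shifts and turns the commanded pose from where the row before left it, along the tool's axes as they then stand; what a row does not reach is not made up. A row lasts 1/10 s, in which the tool goes at most 50 mm and 8.59 degrees, less where a joint would pass 70% of its speed; a pose out of reach is approached as far as the arm can. A call with a gripper value outside its range is refused whole. The fingers move at their own pace and stop on an object; "squeeze" is the grip in N (left out, the last holds). Time passes only in rows, so rows that do not move let the fingers close. It gives the time, the measured TCP pose, the force, the opening and the grip force at its end, in the units of the state.
- bot.observe(): the state, without advancing time (a new reading comes with each control period).
- eyes.capture(name): name is "side" or "top" or "wrist"; returns a dict with "image" (400x640x3 uint8, red, green, blue), "fx", "fy", "cx", "cy" (pixels), "view" (4x4, takes a point from world to camera coordinates); the wrist camera has in their place "T_tool_cam" (4x4, takes a point from camera to tool coordinates, whose origin is the TCP and whose axes are the flange's). Camera axes: x right, y up, looking along -z (the intrinsics and any distortion apply to the point x, -y, -z); pixel columns grow to the right and rows downward; lengths in m; the calibration is good to about 2 mm. The wrist camera is an equidistant fisheye: a pixel r from the principal point sees the ray r / f radians off the axis. A picture is of the moment at which its call begins: read the wrist's pose just before it. There is no depth.
- ticket.hand_in(): hands the job in; it is judged then, once.
The state is a dict: "time_s": time; "joint_positions": joint angles; "qd": joint speeds; "tau": joint torques, N m; "ee_pos": TCP position; "orientation": TCP orientation; "contact_force": force on the tool from outside, world axes, zero at the start; "wrist_torque": the same for the moment, N m; "gripper_width": opening from 0.0 (shut) to 1.0 (fully open); "grasp_force": force on a finger pad.
Only numpy, scipy, OpenCV 4.12 (cv2) and the standard library are available. Lean on these libraries where they do the work, as an engineer would, in place of code of your own. Each camera call takes 0.05 s, during which the arm holds its last target. There are 200 camera calls.

## Working session

There is one attempt and no reset: what is moved stays moved. The work goes in short steps, Python scripts to look and compute and a tool call to move; the robot and the scene stay as the last step left them, time stands still between calls to the robot, and variables do not carry over. Pictures are saved under pics/ and viewed, at most 10 in all, crops included, and the job is handed in when it is done.

Besides the shell and the picture viewer there is one more tool, called after "Request:" as a command line: name --argument value ..., lists and objects as JSON in quotes. step_arm: Moves the arm, as the interface text tells. Its arguments: {"type":"object","properties":{"deltas":{"type":"array"},"squeeze":{"type":"number"}},"required":["deltas"]}

```bash
mkdir -p pics; python3 - <<'E'
from cell import bot,eyes
import cv2,pickle
s=bot.observe();print(s['time_s'],s['ee_pos'],s['orientation'],bot.grasp_offset)
d={}
for n in('side','top','wrist'):
    c=eyes.capture(n);d[n]=c;cv2.imwrite(f'pics/{n}0.png',c['image'][:,:,::-1]);print(n,{k:v for k,v in c.items() if k!='image'})
d['s']=s
pickle.dump(d,open('d0.pkl','wb'))
E
```

```text
0.0 [0.135971   0.48050603 0.23040992] [[-9.62224264e-01  2.72257488e-01 -5.70342950e-04]
 [ 2.72258085e-01  9.62222110e-01 -2.03606371e-03]
 [-5.53699483e-06 -2.11443039e-03 -9.99997765e-01]] 0.0187
side {'fx': 443.69486383437027, 'fy': 443.69486383437027, 'cx': 312.9174438655356, 'cy': 201.16704235404765, 'view': array([[ 0.94050747,  0.33963623, -0.00964008, -0.54710997],
       [-0.29534947,  0.83123807,  0.47096918,  0.13476625],
       [ 0.1679714 , -0.44010284,  0.88209699, -1.2368433 ],
       [ 0.        ,  0.        ,  0.        ,  1.        ]])}
top {'fx': 518.6614358384978, 'fy': 518.6614358384978, 'cx': 319.26849817419725, 'cy': 208.3268284110509, 'view': array([[ 0.02876502, -0.99944163,  0.01700018, -0.02198652],
       [ 0.9953807 ,  0.03019829,  0.09113357, -0.59164411],
       [-0.09159606,  0.01430019,  0.99569356, -1.14732587],
       [ 0.        ,  0.        ,  0.        ,  1.        ]])}
wrist {'fx': 309.70691628693146, 'fy': 309.70691628693146, 'cx': 320.36356290635456, 'cy': 197.54489351385806, 'T_tool_cam': array([[-1.63263280e-03,  9.46710351e-01,  3.22082047e-01,
         8.29133301e-02],
       [ 9.99998414e-01,  1.31633280e-03,  1.19983193e-03,
        -2.20822592e-04],
       [ 7.11926145e-04,  3.22083496e-01, -9.46710999e-01,
        -1.42572748e-01],
       [ 0.00000000e+00,  0.00000000e+00,  0.00000000e+00,
         1.00000000e+00]])}
```

View pics/top0.png

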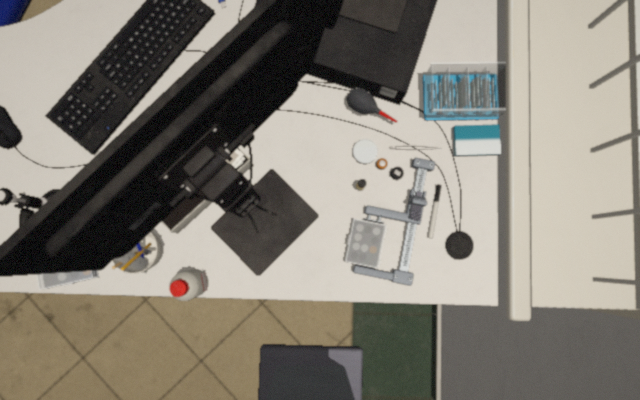

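View pics/side0.png

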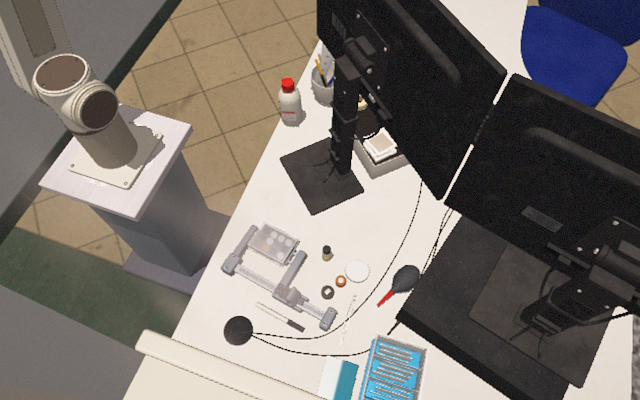

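```bash
python3 - <<'E'
import cv2
a=cv2.imread('pics/top0.png')[145:295,330:455];cv2.imwrite('pics/tc.png',cv2.resize(a,None,fx=4,fy=4,interpolation=cv2.INTER_CUBIC)[:600])
a=cv2.imread('pics/side0.png')[215:335,210:370];cv2.imwrite('pics/sc.png',cv2.resize(a,None,fx=5,fy=5,interpolation=cv2.INTER_CUBIC))
E
```

```text
(no output)
```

View pics/tc.png

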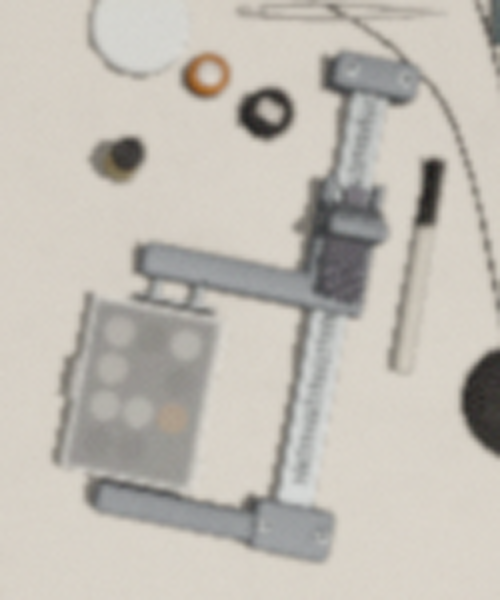

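View pics/sc.png

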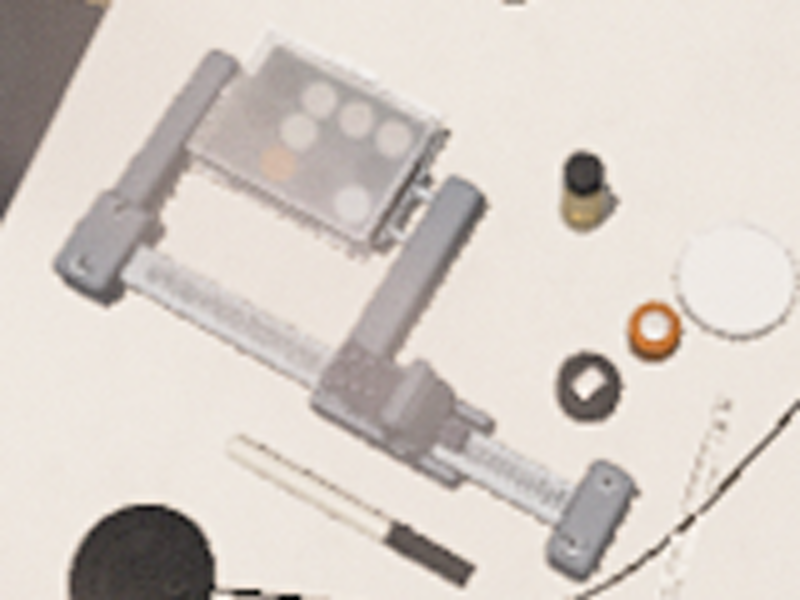

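```bash
cat > h.py <<'E'
import numpy as np,pickle
from scipy.optimize import least_squares
d=pickle.load(open('d0.pkl','rb'))
def proj(c,p):
    q=c['view'][:3,:3]@p+c['view'][:3,3]
    return np.array([c['cx']+c['fx']*q[0]/-q[2], c['cy']-c['fy']*q[1]/-q[2]])
def ray(cam,crop,z):
    c=d[cam]; u=np.array([330+crop[0]/4,145+crop[1]/4]) if cam=='top' else np.array([210+crop[0]/5,215+crop[1]/5])
    v=np.array([(u[0]-c['cx'])/c['fx'],-(u[1]-c['cy'])/c['fy'],-1]);R=c['view'][:3,:3]
    o=-R.T@c['view'][:3,3];w=R.T@v
    return o+w*(z-o[2])/w[2]
def W(P,p): 
    c,s=np.cos(P[2]),np.sin(P[2]);return np.array([P[0]+c*p[0]-s*p[1],P[1]+s*p[0]+c*p[1],p[2]])
E
python3 - <<'E'
from h import *
obs=[('top',(374,76),(255,0,.03)),('side',(594,513),(255,0,.03)),
('top',(92,492),(-12,112,.027)),('side',(222,53),(-12,112,.027)),
('top',(138,257),(116,112,.026)),('side',(466,180),(116,112,.026))]
def cl(P,o):
    x,y,z=o[2];t=P[3] if x==116 else 0
    return W(P,(x/1e3+t,y/1e3,z))
def f(P): return np.concatenate([(cl(P,o)-ray(o[0],o[1],o[2][2]))[:2] for o in obs])
r=least_squares(f,[.5,-.15,0,.006]);P=r.x;print(P,(r.fun.reshape(-1,2)*1e3).round(1))
np.save('P.npy',P)
def inv(w):
    c,s=np.cos(P[2]),np.sin(P[2]);a=w[:2]-P[:2];return np.array([c*a[0]+s*a[1],-s*a[0]+c*a[1]])*1e3
for n,cam,cr,z in[('box nearR','top',(190,483),.03),('box farR','top',(217,313),.03),('box farL','top',(90,293),.03),('box nearL','top',(60,463),.03),
 ('s box farL(lid)','side',(450,128),.03),('s box farR','side',(375,245),.03),('s nearR','side',(190,145),.03),('s nearL','side',(270,35),.03),
 ('vialT','top',(128,153),.058),('vialS','side',(583,165),.058),('puck0','top',(267,112),.018),('puck1','top',(207,74),.02),('petri','top',(140,28),.014),
 ('pen1','top',(432,160),.01),('pen2','top',(401,372),.01),('thumb topT','top',(357,225),.063),('thumbtopS','side',(425,370),.063),('paddlefrontT','top',(340,295),.046)]:
    w=ray(cam,cr,z);print(n,w[:2].round(4),inv(w).round(1))
for n,p in[('paddle',(106+8,0,44)),('far',(255,0,30)),('fix',(-12,112,15))]: print(n,W(P,np.array(p)/1e3).round(4))
E
```

```text
[ 0.45242235 -0.19760233 -0.1668773   0.00955473] [[ 3.2 -0.4]
 [-2.2 -0.3]
 [-0.8 -1.1]
 [-0.3  1.7]
 [ 1.7 -0.8]
 [-1.7  0.9]]
box nearR [ 0.4666 -0.1386] [ 4.2 60.5]
box farR [ 0.5624 -0.1521] [100.9  63.1]
box farL [ 0.5716 -0.0801] [ 98.  135.7]
box nearL [ 0.4756 -0.0655] [  0.9 134.1]
s box farL(lid) [ 0.5805 -0.0877] [108.  129.6]
s box farR [ 0.5682 -0.1555] [107.2  60.7]
s nearR [ 0.4653 -0.1382] [ 2.8 60.7]
s nearL [ 0.4789 -0.071 ] [  5.1 129.2]
vialT [ 0.6479 -0.0972] [176.1 131.5]
vialS [ 0.6506 -0.0952] [178.4 133.9]
puck0 [ 0.6799 -0.1806] [221.5  54.5]
puck1 [ 0.7006 -0.1454] [236.1  92.7]
petri [ 0.7274 -0.1068] [256.1 135.2]
pen1 [ 0.6562 -0.2781] [214.3 -45.6]
pen2 [ 0.533  -0.2612] [ 90.  -49.4]
thumb topT [ 0.6111 -0.2239] [160.8   0.4]
thumbtopS [ 0.617  -0.2129] [164.8  12.2]
paddlefrontT [ 0.5734 -0.2184] [122.8  -0.4]
paddle [ 0.5648 -0.2165  0.044 ]
far [ 0.7039 -0.24    0.03  ]
fix [ 0.4592 -0.0852  0.015 ]
```

The clamp origin is near (0.452, -0.198) with yaw -0.167, and the jaw travel is about 9 mm. The paddle front is at clamp x≈122 and the thumb rest face at about 154. I'll swing in close to the robot with the fingers closing.

Request:
step_arm --deltas '[-2.7, -3.7, 0, 0, 0, 0, 0, -2.7, -3.7, 0, 0, 0, 0, 0, -2.7, -3.7, 0, 0, 0, 0, 0, -2.7, -3.7, 0, 0, 0, 0, 0, -2.7, -3.7, 0, 0, 0, 0, 0, -2.7, -3.7, 0, 0, 0, 0, 0, -2.7, -3.7, 0, 0, 0, 0, 0, -2.7, -3.7, 0, 0, 0, 0, 0, -2.7, -3.7, 0, 0, 0, 0, 0, -2.7, -3.7, 0, 0, 0, 0, 0]' --squeeze 60

```text
time_s: 1.15
ee_pos: [0.2953, 0.0498, 0.2314]
orientation: [[-0.962, 0.272, 0.001], [0.272, 0.962, 0.0], [-0.001, 0.001, -1.0]]
contact_force: [0.2, 0.3, 0.0]
gripper_width: -0.002
grasp_force: 0.0
```

Request:
step_arm --deltas '[0, 0, 0, 0, 0, 0.146, 0, 0, 0, 0, 0, 0, 0.146, 0, 0, 0, 0, 0, 0, 0.146, 0, 0, 0, 0, 0, 0, 0.146, 0, 0, 0, 0, 0, 0, 0.146, 0, 0, 0, 0, 0, 0, 0.146, 0, 0, 0, 0, 0, 0, 0.146, 0, 0, 0, 0, 0, 0, 0.146, 0, 0, 0, 0, 0, 0, 0.146, 0, 0, 0, 0, 0, 0, 0.146, 0]'

```text
time_s: 2.15
ee_pos: [0.2949, 0.0515, 0.2311]
orientation: [[0.17, 0.985, -0.0], [0.985, -0.17, -0.0], [-0.0, -0.0, -1.0]]
contact_force: [-1.6, 0.6, -0.4]
gripper_width: 0.004
grasp_force: 0.0
```

Request:
step_arm --deltas '[-2.2, 3.3, 0, 0, 0, 0, 0, -2.2, 3.3, 0, 0, 0, 0, 0, -2.2, 3.3, 0, 0, 0, 0, 0, -2.2, 3.3, 0, 0, 0, 0, 0, -2.2, 3.3, 1, 0, 0, 0, 0, -2.2, 3.3, 2, 0, 0, 0, 0, -2.2, 3.3, 2, 0, 0, 0, 0, -2.2, 3.3, 2, 0, 0, 0, 0, -2.2, 3.3, 2, 0, 0, 0, 0, -2, 3.3, 2, 0, 0, 0, 0]'

```text
time_s: 3.15
ee_pos: [0.5856, -0.219, 0.1198]
orientation: [[0.165, 0.986, -0.001], [0.986, -0.165, 0.0], [0.0, -0.001, -1.0]]
contact_force: [-0.2, 0.9, -0.1]
gripper_width: -0.002
grasp_force: 0.0
```

```bash
python3 - <<'E'
from cell import bot,eyes
import cv2,pickle
s=bot.observe();print(s['time_s'],s['ee_pos'],s['orientation'].round(3))
c=eyes.capture('wrist');pickle.dump((s,c),open('w1.pkl','wb'))
cv2.imwrite('pics/w1.png',c['image'][:,:,::-1])
E
```

```text
3.15 [ 0.58557705 -0.21897806  0.1198163 ] [[ 0.165  0.986 -0.001]
 [ 0.986 -0.165  0.   ]
 [ 0.    -0.001 -1.   ]]
```

View pics/w1.png

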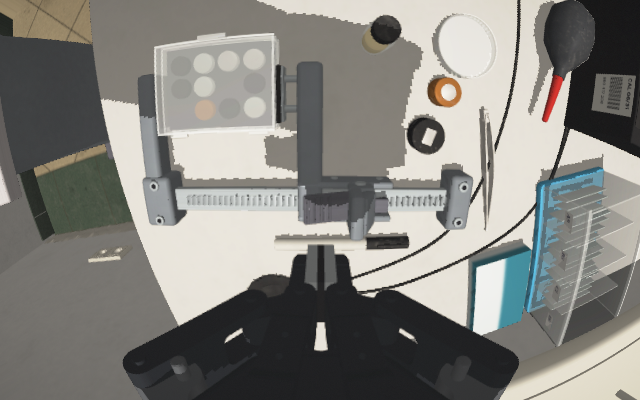

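The wrist view shows the paddle ribs at columns 302 to 349 on row ~207, with the thumb plate at 349 to 366 (top row ~183, down to 240). The foot screws are at (461,182) and (457,222). I'll convert these.

```bash
cat >> h.py <<'E'
def wray(s,c,u,z):
    a=np.array([u[0]-c['cx'],-(u[1]-c['cy'])])/c['fx'];r=np.hypot(*a)+1e-9
    v=np.array([a[0]/r*np.sin(r),a[1]/r*np.sin(r),-np.cos(r)])
    T=c['T_tool_cam'];w=s['orientation']@T[:3,:3]@v;o=s['ee_pos']+s['orientation']@T[:3,3]
    return o+w*(z-o[2])/w[2]
def inv(P,w):
    c,s=np.cos(P[2]),np.sin(P[2]);a=w[:2]-P[:2];return np.array([c*a[0]+s*a[1],-s*a[0]+c*a[1]])*1e3
E
python3 - <<'E'
from h import *
s,c=pickle.load(open('w1.pkl','rb'));P=np.load('P.npy')
for n,u,z in[('tcp',None,0),('foot',(459,202),.03),('foot left edge',(445,200),.03),('foot right',(473,200),.03),('fixedend',(147,77),.027),('slideend',(310,63),.026),('slidemid L',(298,140),.026),('slidemid R',(322,140),.026),('barmid',(250,200),.0235),('paddle front',(303,207),.046),
('paddle side t',(320,193),.04),('paddle side b',(320,222),.04),('thumb topL',(349,210),.063),('thumb top upper',(357,183),.063),('thumb lower',(358,240),.063),
('box',(160,134),.03),('box',(277,126),.03),('box',(278,36),.03),('box',(157,47),.03),('vial',(386,30),.058),('puck0',(427,134),.018),('penL',(276,242),.01),('penR',(408,241),.01)]:
    w=s['ee_pos'] if u is None else wray(s,c,u,z);print(n,w[:2].round(4),inv(P,w).round(1))
E
```

```text
tcp [ 0.5856 -0.219 ] [134.9   1. ]
foot [ 0.7021 -0.2391] [253.1   0.6]
foot left edge [ 0.6889 -0.235 ] [239.4   2.4]
foot right [ 0.7159 -0.2396] [266.8   2.3]
fixedend [ 0.4621 -0.089 ] [ -8.5 108.7]
slideend [ 0.5957 -0.1113] [127. 109.]
slidemid L [ 0.5766 -0.1679] [117.5  49.9]
slidemid R [ 0.5947 -0.1711] [135.9  49.8]
barmid [ 0.5275 -0.2101] [76.1  0.2]
paddle front [ 0.5729 -0.2153] [121.7   2.6]
paddle side t [ 0.5869 -0.2085] [134.4  11.6]
paddle side b [ 0.5829 -0.232 ] [134.4 -12.2]
thumb topL [ 0.6059 -0.2167] [154.5   6.7]
thumb top upper [ 0.6139 -0.1983] [159.4  26.2]
thumb lower [ 0.6093 -0.2408] [161.9 -16.6]
box [ 0.4651 -0.1391] [ 2.8 59.8]
box [ 0.5633 -0.154 ] [102.1  61.4]
box [ 0.5761 -0.0866] [103.6 130. ]
box [ 0.4779 -0.0678] [  3.5 132.3]
vial [ 0.649  -0.0994] [177.5 129.5]
puck0 [ 0.6807 -0.1797] [222.2  55.6]
penL [ 0.5374 -0.258 ] [ 93.9 -45.4]
penR [ 0.6586 -0.2782] [216.7 -45.3]
```

Request:
step_arm --deltas '[-0.1, -0.1, 2, 0, 0, 0, 0, 0, 0, 2, 0, 0, 0, 0, 0, 0, 1.5, 0, 0, 0, 0, 0, 0, 1, 0, 0, 0, 0, 0, 0, 0.5, 0, 0, 0, 0, 0, 0, 0.2, 0, 0, 0, 0, 0, 0, 0.2, 0, 0, 0, 0, 0, 0, 0, 0, 0, 0, 0]'

```text
time_s: 4.0
ee_pos: [0.5842, -0.2186, 0.0479]
orientation: [[0.164, 0.986, 0.001], [0.986, -0.164, -0.0], [-0.0, 0.001, -1.0]]
contact_force: [0.1, 0.1, -0.2]
gripper_width: -0.004
grasp_force: 0.0
```

Request:
step_arm --deltas '[0, 0, 0.2, 0, 0, 0, 0, 0, 0, 0.2, 0, 0, 0, 0, 0, 0, 0.2, 0, 0, 0, 0, 0, 0, 0.2, 0, 0, 0, 0, 0, 0, 0, 0, 0, 0, 0]'

```text
time_s: 4.5
ee_pos: [0.5836, -0.2185, 0.0391]
orientation: [[0.164, 0.986, -0.0], [0.986, -0.164, -0.0], [-0.0, -0.0, -1.0]]
contact_force: [-1.0, 1.1, 2.8]
gripper_width: -0.001
grasp_force: 0.8
```

Request:
step_arm --deltas '[0, 0, 0.2, 0, 0, 0, 0, 0, 0, 0.2, 0, 0, 0, 0, 0, 0, 0, 0, 0, 0, 0]'

```text
time_s: 4.8
ee_pos: [0.5839, -0.2186, 0.035]
orientation: [[0.164, 0.986, 0.0], [0.986, -0.164, -0.0], [-0.0, 0.0, -1.0]]
contact_force: [-0.0, -0.1, 1.8]
gripper_width: 0.004
grasp_force: 0.9
```

Request:
step_arm --deltas '[0, 0, 0.1, 0, 0, 0, 0, 0, 0, 0, 0, 0, 0, 0]'

```text
time_s: 5.0
ee_pos: [0.5838, -0.2185, 0.0342]
orientation: [[0.164, 0.986, 0.0], [0.986, -0.164, -0.0], [-0.0, 0.0, -1.0]]
contact_force: [-0.6, -0.5, 1.0]
gripper_width: -0.001
grasp_force: 0.9
```

Request:
step_arm --deltas '[0, 0, 0.1, 0, 0, 0, 0, 0, 0, 0, 0, 0, 0, 0]'

```text
time_s: 5.2
ee_pos: [0.5837, -0.2185, 0.0334]
orientation: [[0.164, 0.986, 0.0], [0.986, -0.164, -0.0], [-0.0, 0.0, -1.0]]
contact_force: [-1.4, 0.4, 2.2]
gripper_width: -0.0
grasp_force: 1.3
```

Request:
step_arm --deltas '[0, 0, 0.1, 0, 0, 0, 0, 0, 0, 0, 0, 0, 0, 0]'

```text
time_s: 5.4
ee_pos: [0.5841, -0.2186, 0.0332]
orientation: [[0.164, 0.986, 0.001], [0.986, -0.164, -0.0], [-0.0, 0.001, -1.0]]
contact_force: [-1.6, -0.7, 5.2]
gripper_width: 0.002
grasp_force: 2.7
```

Request:
step_arm --deltas '[0, 0.2, 0.1, 0, 0, 0, 0, 0, 0.2, 0, 0, 0, 0, 0, 0, 0.2, 0, 0, 0, 0, 0, 0, 0.2, 0, 0, 0, 0, 0, 0, 0.2, 0, 0, 0, 0, 0, 0, 0.2, 0, 0, 0, 0, 0, 0, 0.2, 0, 0, 0, 0, 0]'

```text
time_s: 6.1
ee_pos: [0.5985, -0.2211, 0.0329]
orientation: [[0.164, 0.986, 0.002], [0.986, -0.164, -0.001], [-0.0, 0.002, -1.0]]
contact_force: [-1.7, -0.1, 8.7]
gripper_width: 0.002
grasp_force: 4.2
```

Request:
step_arm --deltas '[0, 0.3, 0, 0, 0, 0, 0, 0, 0.3, 0, 0, 0, 0, 0, 0, 0.3, 0, 0, 0, 0, 0, 0, 0.3, 0, 0, 0, 0, 0]'

```text
time_s: 6.5
ee_pos: [0.6103, -0.2231, 0.033]
orientation: [[0.164, 0.986, 0.002], [0.986, -0.164, -0.001], [-0.001, 0.002, -1.0]]
contact_force: [-0.9, 0.3, 8.1]
gripper_width: -0.0
grasp_force: 4.1
```

Request:
step_arm --deltas '[0, 0.4, 0, 0, 0, 0, 0, 0, 0.4, 0, 0, 0, 0, 0, 0, 0.4, 0, 0, 0, 0, 0, 0, 0.4, 0, 0, 0, 0, 0, 0, 0.4, 0, 0, 0, 0, 0]'

```text
time_s: 7.0
ee_pos: [0.63, -0.2265, 0.033]
orientation: [[0.164, 0.986, 0.002], [0.986, -0.164, -0.001], [-0.001, 0.002, -1.0]]
contact_force: [-2.4, -0.1, 8.6]
gripper_width: -0.0
grasp_force: 4.0
```

Request:
step_arm --deltas '[0, 0.2, 0, 0, 0, 0, 0, 0, 0.2, 0, 0, 0, 0, 0, 0, 0.2, 0, 0, 0, 0, 0, 0, 0.2, 0, 0, 0, 0, 0]'

```text
time_s: 7.4
ee_pos: [0.6342, -0.2271, 0.0326]
orientation: [[0.165, 0.986, -0.005], [0.986, -0.165, 0.001], [-0.0, -0.005, -1.0]]
contact_force: [-7.9, 1.7, 11.7]
gripper_width: 0.001
grasp_force: 5.9
```

Request:
step_arm --deltas '[0, 0.2, 0, 0, 0, 0, 0, 0, 0.2, 0, 0, 0, 0, 0, 0, 0, 0, 0, 0, 0, 0]'

```text
time_s: 7.7
ee_pos: [0.6391, -0.2279, 0.0325]
orientation: [[0.165, 0.986, -0.003], [0.986, -0.165, 0.0], [-0.0, -0.003, -1.0]]
contact_force: [-7.3, 1.0, 10.8]
gripper_width: 0.001
grasp_force: 5.4
```

```bash
python3 - <<'E'
from cell import bot,eyes
import cv2,pickle
s=bot.observe();print(s['time_s'],s['ee_pos'],s['orientation'].round(3),s['contact_force'])
c=eyes.capture('top');a=c['image'][145:295,330:455,::-1];a=cv2.resize(a,None,fx=3,fy=3,interpolation=cv2.INTER_CUBIC)
c=eyes.capture('side');b=c['image'][235:335,250:350,::-1];b=cv2.resize(b,None,fx=4,fy=4,interpolation=cv2.INTER_CUBIC)
import numpy as np
o=np.zeros((450,780,3),np.uint8);o[:450,:375]=a;o[:400,378:778]=b
cv2.imwrite('pics/j1.png',o)
E
```

```text
7.7 [ 0.63912835 -0.2278955   0.03254667] [[ 0.165  0.986 -0.003]
 [ 0.986 -0.165  0.   ]
 [-0.    -0.003 -1.   ]] [-7.30871954  0.99195983 10.7823255 ]
```

View pics/j1.png

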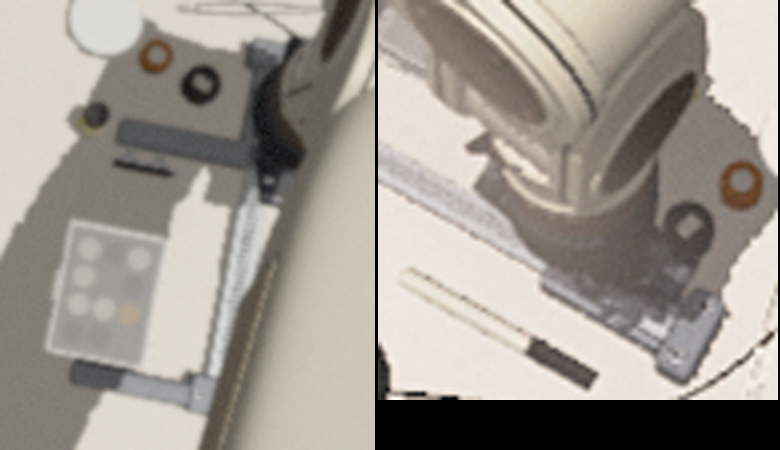

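The jaw has moved back about 43 mm and a small gap to the foot remains, so I'll keep pushing.

Request:
step_arm --deltas '[0, 0.2, 0, 0, 0, 0, 0, 0, 0.2, 0, 0, 0, 0, 0, 0, 0.2, 0, 0, 0, 0, 0, 0, 0, 0, 0, 0, 0, 0]'

```text
time_s: 8.2
ee_pos: [0.6413, -0.2282, 0.0324]
orientation: [[0.165, 0.986, -0.011], [0.986, -0.165, 0.002], [0.0, -0.011, -1.0]]
contact_force: [-16.0, 3.7, 17.6]
gripper_width: -0.003
grasp_force: 10.7
```

Request:
step_arm --deltas '[0, 0.2, 0, 0, 0, 0, 0, 0, 0.2, 0, 0, 0, 0, 0, 0, 0, 0, 0, 0, 0, 0]'

```text
time_s: 8.5
ee_pos: [0.6413, -0.2282, 0.0324]
orientation: [[0.165, 0.986, -0.018], [0.986, -0.165, 0.003], [0.0, -0.019, -1.0]]
contact_force: [-26.3, 5.0, 23.4]
gripper_width: 0.001
grasp_force: 15.7
```

Request:
step_arm --deltas '[0, -0.4, 0, 0, 0, 0, 0, 0, -0.3, 0, 0, 0, 0, 0, 0, 0, -0.4, 0, 0, 0, 0, 0, 0, -1, 0, 0, 0, 0, 0, 0, -2, 0, 0, 0, 0, 0, 0, -3, 0, 0, 0, 0, 0, 0, -3, 0, 0, 0, 0, 0, 0, -2, 0, 0, 0, 0, 0, 0, 0, 0, 0, 0, 0]'

```text
time_s: 9.4
ee_pos: [0.6473, -0.2293, 0.1503]
orientation: [[0.164, 0.986, 0.009], [0.986, -0.164, -0.003], [-0.001, 0.01, -1.0]]
contact_force: [0.3, 0.1, -0.6]
gripper_width: -0.0
grasp_force: 0.0
```

Request:
step_arm --deltas '[0.7, -2.9, 0, 0, 0, 0, 4, 0.7, -2.9, 0, 0, 0, 0, 4, 0.7, -2.9, 0, 0, 0, 0, 4, 0.7, -2.9, 0, 0, 0, 0, 4, 0.6, -2.9, 0, 0, 0, 0, 4, 0, 0, 0, 0, 0, 0, 4, 0, 0, 0, 0, 0, 0, 4]'

```text
time_s: 10.1
ee_pos: [0.5065, -0.171, 0.145]
orientation: [[0.164, 0.986, 0.0], [0.986, -0.164, 0.0], [0.0, 0.0, -1.0]]
contact_force: [0.4, -0.1, 0.1]
gripper_width: 0.467
grasp_force: 0.0
```

```bash
python3 - <<'E'
from cell import bot,eyes
import cv2,pickle
s=bot.observe();print(s['time_s'],s['ee_pos'],s['orientation'].round(3))
c=eyes.capture('wrist');pickle.dump((s,c),open('w2.pkl','wb'))
cv2.imwrite('pics/w2.png',c['image'][:,:,::-1])
E
```

```text
10.1 [ 0.50653397 -0.17099812  0.14500129] [[ 0.164  0.986  0.   ]
 [ 0.986 -0.164  0.   ]
 [ 0.     0.    -1.   ]]
```

View pics/w2.png

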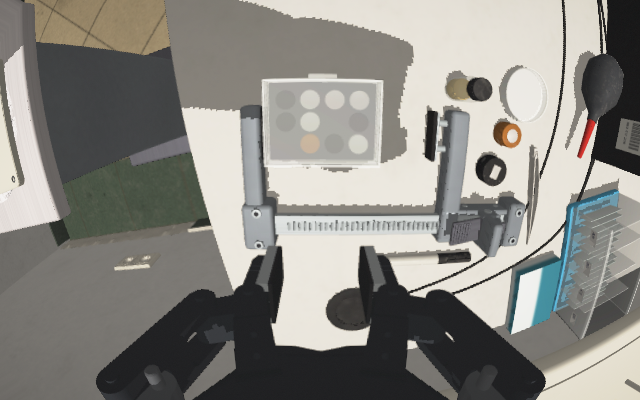

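The jaw is back against the foot (carriage end near column 505). The box is untouched, with its near edge on row ~165 from column 263 to 382, and the vial stands just past the jaw end.

```bash
python3 - <<'E'
from h import *
s,c=pickle.load(open('w2.pkl','rb'));P=np.load('P.npy')
for n,u,z in[('tcp',None,0),('slideend',(458,112),.026),('box nl',(264,163),.03),('box nr',(381,165),.03),('fl',(266,80),.03),('fr',(382,80),.03),('vial',(457,90),0),('foot',(513,224),.03)]:
    w=s['ee_pos'] if u is None else wray(s,c,u,z);print(n,w[:2].round(4),inv(P,w).round(1))
E
```

```text
tcp [ 0.5065 -0.171 ] [48.9 35.2]
slideend [ 0.6397 -0.1182] [171.5 109.4]
box nl [ 0.4631 -0.137 ] [ 0.4 61.5]
box nr [ 0.5621 -0.1554] [101.1  59.8]
fl [ 0.4785 -0.0681] [  4.2 132.1]
fr [ 0.5726 -0.0836] [ 99.6 132.4]
vial [ 0.653  -0.0993] [181.4 130.2]
foot [ 0.7005 -0.2385] [251.4   0.9]
```

Request:
step_arm --deltas '[0, 0.3, 3, 0, 0, 0, 4, 0, 0, 3, 0, 0, 0, 4, 0, 0, 3, 0, 0, 0, 4, 0, 0, 2, 0, 0, 0, 4, 0, 0, 1.2, 0, 0, 0, 4, 0, 0, 0.6, 0, 0, 0, 4, 0, 0, 0, 0, 0, 0, 4]'

```text
time_s: 10.85
ee_pos: [0.5098, -0.1718, 0.0168]
orientation: [[0.164, 0.986, -0.0], [0.986, -0.164, 0.0], [0.0, -0.001, -1.0]]
contact_force: [0.3, -0.0, 0.2]
gripper_width: 0.465
grasp_force: 0.0
```

Request:
step_arm --deltas '[0.3, 0, 0, 0, 0, 0, 4, 0.3, 0, 0, 0, 0, 0, 4, 0.3, 0, 0, 0, 0, 0, 4, 0.3, 0, 0, 0, 0, 0, 4, 0.3, 0, 0, 0, 0, 0, 4, 0.3, 0, 0, 0, 0, 0, 4, 0.3, 0, 0, 0, 0, 0, 4, 0.3, 0, 0, 0, 0, 0, 4]'

```text
time_s: 11.65
ee_pos: [0.5138, -0.1481, 0.0176]
orientation: [[0.164, 0.986, 0.001], [0.986, -0.164, -0.001], [-0.001, 0.001, -1.0]]
contact_force: [-0.0, -2.8, 2.0]
gripper_width: 0.468
grasp_force: 1.3
```

Request:
step_arm --deltas '[0.4, 0, 0, 0, 0, 0, 4, 0.4, 0, 0, 0, 0, 0, 4, 0.4, 0, 0, 0, 0, 0, 4, 0.4, 0, 0, 0, 0, 0, 4, 0.4, 0, 0, 0, 0, 0, 4, 0.4, 0, 0, 0, 0, 0, 4, 0.4, 0, 0, 0, 0, 0, 4, 0.4, 0, 0, 0, 0, 0, 4]'

```text
time_s: 12.45
ee_pos: [0.519, -0.1163, 0.0175]
orientation: [[0.164, 0.986, 0.001], [0.986, -0.164, -0.001], [-0.0, 0.001, -1.0]]
contact_force: [1.1, -5.2, 4.4]
gripper_width: 0.472
grasp_force: 2.2
```

Request:
step_arm --deltas '[0.4, 0, 0, 0, 0, 0, 4, 0.4, 0, 0, 0, 0, 0, 4, 0.4, 0, 0, 0, 0, 0, 4, 0.4, 0, 0, 0, 0, 0, 4, 0.4, 0, 0, 0, 0, 0, 4, 0.4, 0, 0, 0, 0, 0, 4, 0.2, 0, 0, 0, 0, 0, 4, 0.1, 0, 0, 0, 0, 0, 4, 0, 0, 0, 0, 0, 0, 4]'

```text
time_s: 13.35
ee_pos: [0.523, -0.0894, 0.0172]
orientation: [[0.164, 0.986, -0.0], [0.986, -0.164, 0.001], [0.001, -0.0, -1.0]]
contact_force: [0.1, -0.2, 0.2]
gripper_width: 0.468
grasp_force: 0.0
```

Request:
step_arm --deltas '[-0.5, 0, 0, 0, 0, 0, 4, -1, 0, 0, 0, 0, 0, 4, 0, 0, -2, 0, 0, 0, 4, 0, 0, -4, 0, 0, 0, 4, 0, 0, -4, 0, 0, 0, 4, 0, 0, -4, 0, 0, 0, 4, 0, 0, 0, 0, 0, 0, 4]'

```text
time_s: 14.05
ee_pos: [0.5246, -0.1064, 0.1638]
orientation: [[0.165, 0.986, 0.012], [0.986, -0.165, -0.003], [-0.001, 0.012, -1.0]]
contact_force: [0.6, 0.2, -0.4]
gripper_width: 0.467
grasp_force: 0.0
```

```bash
python3 - <<'E'
from cell import bot,eyes
import cv2,pickle
s=bot.observe();print(s['time_s'],s['ee_pos'],s['orientation'].round(3))
c=eyes.capture('wrist');pickle.dump((s,c),open('w3.pkl','wb'))
cv2.imwrite('pics/w3.png',c['image'][:,:,::-1])
E
```

```text
14.05 [ 0.52455896 -0.10640802  0.16379495] [[ 0.165  0.986  0.012]
 [ 0.986 -0.165 -0.003]
 [-0.001  0.012 -1.   ]]
```

View pics/w3.png

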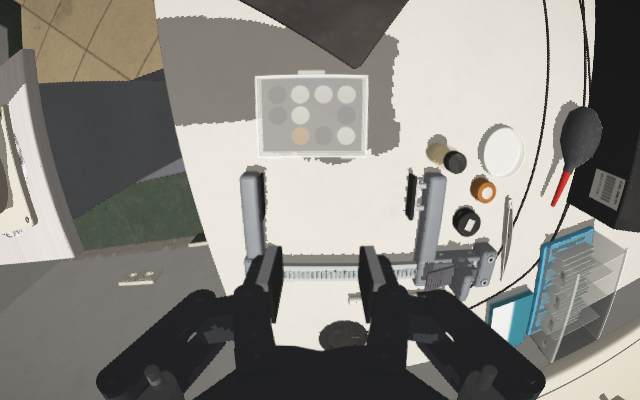

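The box is past both jaw ends (near edge on row ~156, jaw ends on row ~172), and the jaw is still back. I'll check the numbers.

```bash
python3 - <<'E'
from h import *
s,c=pickle.load(open('w3.pkl','rb'));P=np.load('P.npy')
for n,u,z in[('slideend',(433,173),.026),('fixend',(253,172),.027),('nl',(259,154),.03),('nr',(367,157),.03),('fl',(257,76),.03),('fr',(367,76),.03),('vial',(434,155),0)]:
    w=wray(s,c,u,z);print(n,w[:2].round(4),inv(P,w).round(1))
E
```

```text
slideend [ 0.637  -0.1133] [168.  113.8]
fixend [ 0.4658 -0.0832] [ -5.8 115. ]
nl [ 0.4759 -0.067 ] [  1.4 132.7]
nr [ 0.5728 -0.0867] [100.3 129.4]
fl [0.4881 0.003 ] [  1.8 203.7]
fr [ 0.5834 -0.0138] [ 98.6 203. ]
vial [ 0.6489 -0.102 ] [177.9 126.9]
```

```bash
python3 -c "
from cell import ticket
print(ticket.hand_in())"
```

```text
the job is handed in; nothing more can be done
None
```

I handed the job in, with no verdict shown: the jaw is back against the far foot, the box lies about 167 mm from the bar's centre line (more than 150 needed), and the last image showed no sign that anything else had moved.

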